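# Set the ballot gauge to the long index clip

### The job

Set the ballot-length gauge: with the fingers, push the sliding stop along its rail until its spring pin clicks down into the notch of the LONG index clip (the longer of the two steel clips on the rail), leave it seated there, and take the hand away. Only push the stop from one side at a time: do not pinch it, leave the black pin knob on top alone, and do not disturb the stamp, tape roll or glue stick.

Things in the scene. Friction and masses are not known exactly. Their poses are not given: they have to be found in the camera images.
- gauge: Fixed gauge: grey board 240 mm (x) by 400 mm (y), 10 mm thick, yaw within 0.35 rad. Origin on the table surface; board spans x -135 to +105 mm. A dark steel rail, 44 mm wide, 360 mm long, top at z 20 mm, runs along gauge y at x = +30 mm. Low end fences at y = +-192 mm, top at z 32 mm. It does not move.
- long_clip: LONG index clip: steel plate 64 mm long along the rail, on the rail top, its tab reaching 34 mm past the rail's far (+x) edge. Fixed, 70 to 100 mm from the rail's middle, on either half. Origin: centre of its notch, on the rail's centre line, z 20 mm; axes as the gauge's. Two round cross ridges at y +-7.5 mm, tops 26 mm above the table; the notch is the valley between them.
- short_clip: SHORT index clip: like the long one, with the same ridges and notch, but only 28 mm long along the rail, and on the other half of the rail. Not the one wanted. Same origin and axes.
- stop_mark (a point): Middle of the sliding stop's top, over rail and pin, 60 mm above the table. Carriage 60 mm across the rail, 36 mm along it; a paper fence 12 mm thick, 115 mm long sticks out of its near (-x) side. Sides reach from 28 to 60 mm above the table. Slides only along the rail. Seated: this point is over the clip's origin (same y in the clip's frame). Black pin knob on top: 20 mm across, top at 80 mm.
- stop (a joint): Travel of the stop along the gauge's +y (m): 0 at the rail's middle, limits -0.135 and +0.135, starts within 0.02 of 0; stays where it is left. Friction about 1.5 N, mass about 0.35 kg.
- pin (a joint): Height of the stop's spring pin (m): 0 fully down (on plain rail or in a notch), about 0.003 on a ridge. Pushing, the first ridge resists from 14 mm before the notch centre with up to about 9 N; past its top (7.5 mm before) the force dips and the stop is drawn into the notch. The second ridge resists alike. The knob can be pulled up to 0.02, but leave it alone.
- left_face: The stop's side that looks to gauge +y: flat carriage side, 60 mm wide, 18 mm from the stop's centre (and the fence's side, 6 mm from it). Push here to send the stop to -y. Its origin is not on the face but at table level under the stop's middle.
- right_face: The stop's side that looks to the gauge's -y, the mirror image: 18 mm from the stop's centre. Push here to send the stop to +y. Same origin.
- stamp: Bystander, leave alone: wooden rubber stamp with a turned handle, 40 mm across, 76 mm tall. Loose; origin at the centre of its underside.
- tape: Bystander, leave alone: roll of pale tape lying flat, 80 mm across, 24 mm tall. Loose; origin at the centre of its underside.
- gluestick: Bystander, leave alone: white glue stick standing upright, 26 mm across, 85 mm tall. Loose; origin at the centre of its underside.

How it is judged:
By the outcome, as a careful person would: the job done as asked, in the order asked, and still so for the second after the job is handed in, with the robot touching nothing.
It also fails if it takes over 40 s, if anything falls off the work surface, if the arm or the gripper's body presses on something with over 40 N, if the wrist force passes 120 N, or if a joint passes its speed limit or range.

### The arm

A 6-joint arm with a two-finger parallel gripper is mounted at the origin on the work surface. World frame = base frame: x ahead of the robot, y to its left, z up, the work surface at z = 0. Lengths are in m, angles in rad, forces in N, time in s.
With the tool pointing down it reaches from about 0.35 to 0.775 m from the base axis. Payload 5.5 kg.
Tool frame: the origin (TCP) lies on the centre line of the jaws, within the pads' length; the fingertips stand manip.tips_ahead ahead of it and the grasp point (between the pads) lies 8 mm behind it (manip.tips_ahead is the distance from the TCP to the fingertips, in m); z points along the fingers, y is the line along which they close (so a half turn about z gives the same grasp; the last joint's range is limited). The gripper opens to 85 mm and grips with 20 to 120 N. Pads are 22 mm wide; open, the fingers measure 114 mm over their backs; the gripper's body (76 mm by 85 mm) begins 54 mm behind the grasp point. The pads swing forward as they close: fully open they stand 13 mm farther back than shut.
Start: joints at [1.165, 0.313, 0.046, 1.304, 0, 1.431], TCP at [0.151, 0.555, 0.242] pointing down, gripper open.
Joint ranges: [-2.76, 2.76], [-0.86, 1.69], [-1.03, 1.26], [-2.2, 2.34], [-1.47, 1.5], [-3.14, 3.14]. Speed limits (rad/s): [2.57, 2.57, 3.14, 3.14, 3.14, 3.14].

### API

Orientations are given as a 3x3 rotation matrix whose columns are the frame's x, y, z axes.
In Python, from bench import manip, ungrasp, grasp, solver, get_obs, eyes, job_done gives the robot as it stands. Calls block until the motion is done:
- manip.move_to(position, orientation): joint-space move of the TCP to a pose.
- manip.movel(position, frame=None, vel=0.15): straight line of the TCP; frame=None keeps the orientation; vel is the mean speed in m/s.
- manip.move_j(angles): joint-space move.
- ungrasp() and grasp(newtons=None): open the fingers fully, or close them until they stop; newtons is the grip in N (None keeps the last).
- manip.hold(seconds).
- solver.inverse_kinematics(position, orientation): joint angles nearest the present ones, or None.
- get_obs(): the state.
- eyes.get_image(name): name is "scene" or "top" or "wrist"; returns (picture, depth): 480x640x3 uint8, red, green, blue; 480x640 float32, m along the optical axis (not along the pixel's ray), 0 where there is no reading.
- eyes.calibration(name): a dict with "intrinsics" (3x3 intrinsics, pixels), "distortion" ([k1, k2, p1, p2, k3] as OpenCV has them; the pictures are not rectified), "world_to_cam" (4x4, takes a point from world to camera coordinates). Camera axes: x right, y down, z forward; pixel columns grow to the right and rows downward; lengths in m; the calibration is good to about 2 mm. A picture is of the moment at which its call begins: read the wrist's pose just before it. calibration takes no time and is no camera call; for the wrist camera it gives the pose at the moment of the call.
A pose or a line that the arm cannot do raises manip.Unreachable and nothing moves.
- job_done(): hands the job in; it is judged then, once.
The state is a dict: "t": time; "joint_pos": joint angles; "joint_velocities": joint speeds; "joint_torque": joint torques, N m; "tool_pos": TCP position; "ee_rot": TCP orientation; "ft_force": force on the tool from outside, world axes, zero at the start; "ft_torque": the same for the moment, N m; "width": finger opening in m; "finger_force": force on a finger pad.
Only numpy, scipy, OpenCV 4.12 (cv2) and the standard library are available. Lean on these libraries where they do the work, as an engineer would, in place of code of your own. Each camera call takes 0.05 s, during which the arm holds its last target. There are 200 camera calls.

## Working session

There is one attempt and no reset: what is moved stays moved. The work goes in short steps, each a Python script; the robot and the scene stay as the last script left them, time stands still between calls to the robot, and variables do not carry over. Pictures are saved under pics/ and viewed, at most 10 in all, crops included, and the job is handed in when it is done.

```bash
mkdir -p pics; ls
python3 - <<'E'
from bench import *
import cv2,numpy as np
for n in("top","scene"):
    p,d=eyes.get_image(n); np.savez(f"pics/{n}.npz",p=p,d=d,**eyes.calibration(n)); cv2.imwrite(f"pics/{n}.png",p[...,::-1])
o=get_obs();print(o["t"],o["tool_pos"],manip.tips_ahead,o["ft_force"])
E
```

```text
pics
0.1 [0.1508639  0.55439545 0.24151777] 0.011 [-0.07198182 -0.10449268 -0.76213606]
```

View pics/top.png

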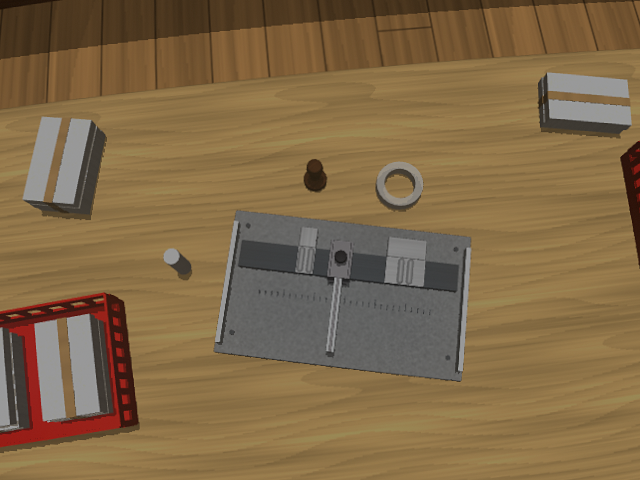

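View pics/scene.png

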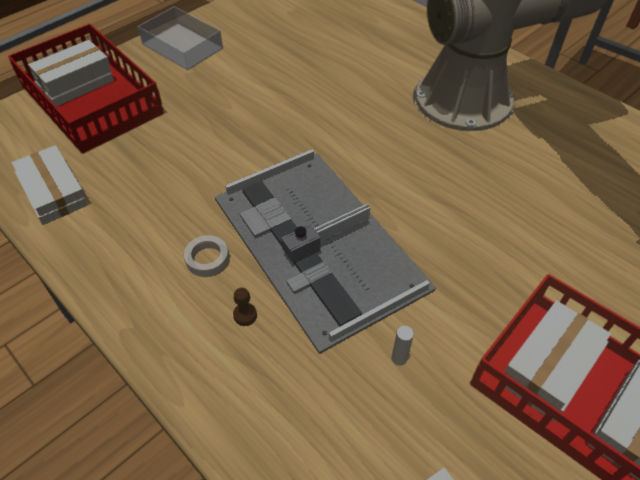

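The top view shows the board, with the stop's knob at (340,257). The long clip is at (405,262), to the right of the stop, and the short clip is at (307,250). The stamp is at (315,175), the tape at (400,185) and the glue stick at (175,260).

```bash
cat > h.py <<'E'
import cv2,numpy as np
def ray(px,z,c):
    "pixels (N,2) -> world points on plane z"
    px=np.asarray(px,float).reshape(-1,1,2)
    u=cv2.undistortPoints(px,c["intrinsics"],np.asarray(c["distortion"],float)).reshape(-1,2)
    T=c["world_to_cam"];R,t=T[:3,:3],T[:3,3];o=-R.T@t
    d=np.c_[u,np.ones(len(u))]@R
    return o+d*((z-o[2])/d[:,2])[:,None]
def blob(mask,near):
    n,l,s,ce=cv2.connectedComponentsWithStats(mask.astype(np.uint8))
    k=1+np.argmin([np.hypot(*(ce[i]-near))+(1e4 if s[i,4]<25 else 0) for i in range(1,n)])
    return l==k
def pix(m): return np.argwhere(m)[:,::-1]
E
python3 - <<'E'
from h import *
c=dict(np.load("pics/top.npz"));p=c["p"].astype(int);g=p.mean(2)
sat=p.max(2)-p.min(2)
# board: grey (unsaturated) blob
b=cv2.morphologyEx(((sat<18)&(g>25)).astype(np.uint8),cv2.MORPH_OPEN,np.ones((3,3)))
m=blob(b,(345,295)); r=cv2.minAreaRect(ray(pix(m),.01,c)[:,:2].astype(np.float32)); print("board",r,m.sum())
print("corners",ray(cv2.boxPoints(cv2.minAreaRect(pix(m).astype(np.float32))),.01,c).round(4))
# rail dark
d=(g<75)&(g>35)&(sat<25)&m; 
print("grey levels", [int(g[y,x]) for x,y in [(265,255),(290,285),(440,275),(406,250),(306,240),(340,246),(340,257)]])
k=blob((g<30),(340,257));print("knob px",pix(k).mean(0),k.sum(),"world",ray([pix(k).mean(0)],.08,c))
cv2.imwrite("pics/crop.png",cv2.resize(c["p"][200:390,205:480,::-1],(0,0),fx=2.9,fy=2.9,interpolation=cv2.INTER_CUBIC))
E
```

```text
board ((0.5334522724151611, 0.0671611875295639), (0.40073704719543457, 0.23921091854572296), 77.13411712646484) 35137
corners [[ 0.4594  0.2886  0.01  ]
 [ 0.6971  0.2451  0.01  ]
 [ 0.6033 -0.1649  0.01  ]
 [ 0.3723 -0.1002  0.01  ]]
grey levels [61, 101, 62, 132, 132, 106, 43]
knob px [313.578125 175.265625] 64 world [[0.71606034 0.09904402 0.08      ]]
```

View pics/crop.png

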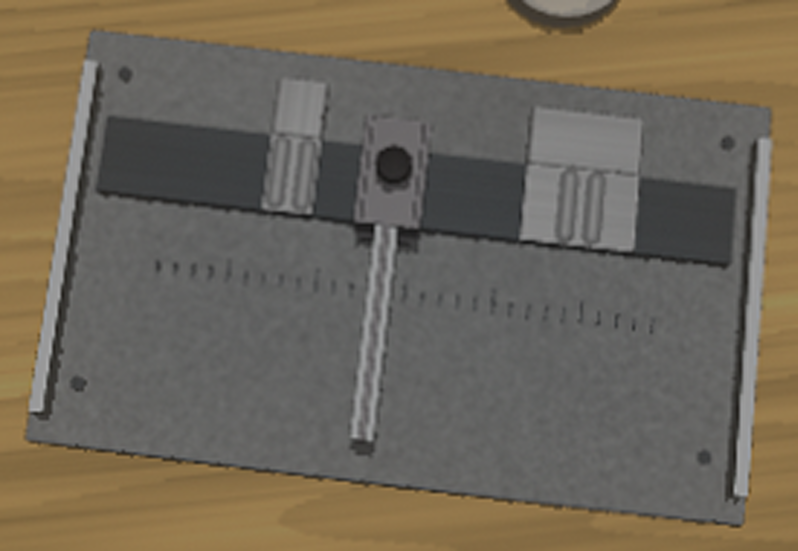

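The crop shows the knob at crop (394,163). The long clip's ridges are at crop (569,206) and (594,208), and the short clip's at (280,172) and (303,173). Crop to full image is crop/2.9 + (205,200). Next I convert these to the gauge frame and check them against the given sizes.

```bash
cat >> h.py <<'E'
a=np.deg2rad(77.13411712646484); Y=np.array([np.cos(a),np.sin(a)]); X=np.array([Y[1],-Y[0]])
R2=np.c_[X,Y]; O=np.array([0.53345,0.06716])+.015*X
def G(px,z,c): return (ray(px,z,c)[:,:2]-O)@R2*1000
def W(gx,gy): return O+R2@np.array([gx,gy])
E
python3 - <<'E'
from h import *
c=dict(np.load("pics/top.npz"));f=lambda L:np.array(L)/2.9+[205,200]
print("O",O,"yaw",a-np.pi/2)
print("knob top",G(f([(394,158)]),.08,c).round(1))
print("long ridges",G(f([(569,206),(594,208)]),.026,c).round(1),"short",G(f([(280,172),(303,173)]),.026,c).round(1))
print("long plate corners on rail",G(f([(520,238),(635,250),(640,182),(529,165)]),.022,c).round(1))
print("rail ends",G(f([(98,192),(728,264),(736,188),(107,117)]),.02,c).round(1))
print("stop top corners",G(f([(367,115),(429,120),(420,228),(357,223)]),.06,c).round(1))
g=c["p"].mean(2); k=blob(g<50,(340,256)); 
ys,xs=np.nonzero((g<48)); s=(abs(xs-341)<8)&(abs(ys-256)<8); q=np.c_[xs,ys][s]; print("knob mask",len(q),q.mean(0),G([q.mean(0)],.078,c).round(1))
for n,z in(("long",-85),("short",85)): pass
from bench import *
for gx,gy in [(.03,.03),(.03,-.1)]:
  for s in(1,-1):
    R=np.c_[np.r_[s*X,0],np.r_[-s*Y,0],[0,0,-1]]
    print(np.linalg.det(R).round(2),solver.inverse_kinematics(np.r_[W(gx,gy),.05],R))
E
```

```text
O [0.54807341 0.06381996] yaw -0.22455201731913776
knob top [[32.7 14.3]]
long ridges [[  29.3  -86.1]
 [  29.8 -100.2]] short [[29.6 76.9]
 [30.5 64. ]]
long plate corners on rail [[   8.8  -60.9]
 [   9.5 -125.6]
 [  48.6 -125.3]
 [  51.   -62. ]]
rail ends [[   7.2  177.9]
 [   8.  -178.8]
 [  52.  -180.4]
 [  51.   179.4]]
stop top corners [[59.4 31.6]
 [60.6 -2.3]
 [ 0.7 -3.9]
 [-0.6 30. ]]
knob mask 127 [340.33858268 256.77165354] [[29.5 14.7]]
1.0 [ 0.01092748  0.46610352 -0.2207929   0.8838999   0.         -2.90611315]
1.0 [ 0.01092748  0.46610352 -0.2207929   0.8838999   0.          0.2354795 ]
1.0 [-0.21681796  0.41011468 -0.31216791  0.84851374  0.         -3.1338586 ]
1.0 [-0.21681796  0.41011468 -0.31216791  0.84851374  0.          0.00773406]
```

Everything matches the given sizes: the plate is 64 mm, the ridges are 14 mm apart, and the rail is at x = 30. The long notch is at gauge y = -93.3 and the stop at +14.3, so I push on left_face towards -y with the fingers shut.

```bash
cat >> h.py <<'E'
R=np.c_[np.r_[Y,0],np.r_[X,0],[0,0,-1]]
def P(y,z=.049): return np.r_[W(.03,y),z]
E
python3 - <<'E'
from h import *
from bench import *
if solver.inverse_kinematics(P(.06,.15),R) is None: R[:,:2]*=-1; print("flipped")
grasp(20)
manip.move_to(P(.06,.15),R)
manip.movel(P(.06),vel=.12)
manip.hold(.2)
o=get_obs();f0=o["ft_force"];print(o["t"],o["width"],o["tool_pos"],f0)
for y in(.052,.049,.047,.045,.043,.041,.039):
    manip.movel(P(y),vel=.03);o=get_obs();print(y,((o["tool_pos"][:2]-O)@Y*1e3).round(2),((o["ft_force"]-f0)[:2]@Y).round(2),round(o["t"],2))
    if (o["ft_force"]-f0)[:2]@Y>1: break
p,_=eyes.get_image("scene");cv2.imwrite("pics/s2.png",p[120:360,200:460,::-1].repeat(2,0).repeat(2,1))
E
```

```text
4.3 1.2917571272245871e-05 [0.59133768 0.11569752 0.04992946] [-0.53013225 -0.0735872   0.30823603]
0.052 51.67 0.42 4.72
0.049 48.83 0.84 4.97
0.047 46.93 0.28 5.22
0.045 44.94 0.32 5.47
0.043 42.97 -0.12 5.72
0.041 40.85 1.17 5.97
```

View pics/s2.png

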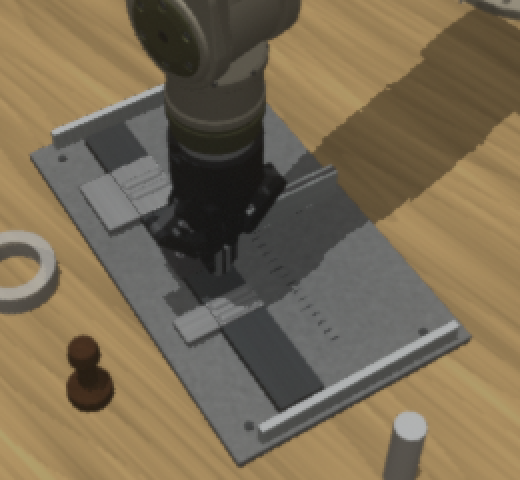

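The fingers are beside the stop, and contact comes at finger y ≈ 42 mm, against a predicted 43. I push on with force watching and expect the ridge from finger y ≈ -50.

Run:
```python
from h import *
from bench import *
R=get_obs()["ee_rot"]; f0=np.array([-.53,-.07])
def st(): 
    o=get_obs(); return (o["tool_pos"][:2]-O)@Y*1e3,(o["ft_force"][:2]-f0)@Y,o["t"]
manip.movel(P(-.044),vel=.05);print(np.round(st(),2))
pk=0
for y in np.arange(-46,-66,-1.):
    manip.movel(P(y/1e3),vel=.02); s=st(); pk=max(pk,s[1]); print(y,np.round(s,2))
    if pk>4 and s[1]<1.2 : print("dropped");break
    if y<-61 and s[1]>5: break
```

```text
[-44.08   0.68   7.87]
-46.0 [-46.02   1.01   8.12]
-47.0 [-47.01   1.2    8.37]
-48.0 [-47.74   2.78   8.62]
-49.0 [-48.49   5.16   8.87]
-50.0 [-48.77   8.23   9.12]
-51.0 [-48.98  10.77   9.37]
-52.0 [-49.14  12.86   9.62]
-53.0 [-52.09   4.98   9.87]
-54.0 [-54.74   0.35  10.12]
dropped
```

The first ridge resisted and then let go at -54. I continue gently towards the notch, at finger y ≈ -61 to -64, to make sure the stop is drawn in, watching for a rise in force.

Run:
```python
from h import *
from bench import *
f0=np.array([-.53,-.07])
for y in np.arange(-55,-61.5,-1.):
    manip.movel(P(y/1e3),vel=.02); o=get_obs(); f=(o["ft_force"][:2]-f0)@Y; print(y,((o["tool_pos"][:2]-O)@Y*1e3).round(2),f.round(2))
    if f>3: break
manip.movel(P(-.04),vel=.1)
manip.movel(P(-.03,.2),vel=.2)
manip.move_to(np.r_[.3,.45,.3],o["ee_rot"])
p,d=eyes.get_image("top");c=eyes.calibration("top");g=p.mean(2)
ys,xs=np.nonzero(g<48);q0=np.c_[xs,ys];q=q0[np.hypot(*(G(q0,.078,c)-[30,-92]).T)<14]
print("knob",len(q),q.mean(0),G([q.mean(0)],.078,c).round(1),get_obs()["t"])
cv2.imwrite("pics/t3.png",cv2.resize(p[200:390,205:480,::-1],(0,0),fx=2.9,fy=2.9,interpolation=cv2.INTER_CUBIC))
p,d=eyes.get_image("scene");cv2.imwrite("pics/s3.png",p[120:360,200:460,::-1].repeat(2,0).repeat(2,1))
```

```text
-55.0 -55.4 0.1
-56.0 -56.13 -0.43
-57.0 -57.06 1.46
-58.0 -58.06 -0.53
-59.0 -59.05 0.86
-60.0 -60.07 -0.19
-61.0 -61.06 -0.51
knob 124 [409.33064516 264.57258065] [[ 29.8 -92. ]] 15.0417
```

View pics/t3.png

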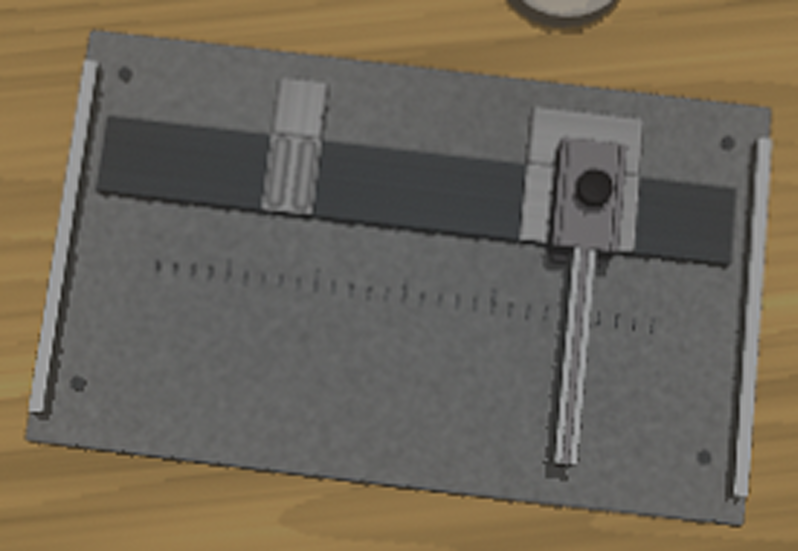

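The knob is over the long clip at y = -92.0, against a measured notch at -93.3. The stop jumped ahead of the finger with no contact afterwards, as it should when drawn in. I do one gentle nudge, limited to about 3 N, to confirm it sits in the valley.

Run:
```python
from h import *
from bench import *
R=get_obs()["ee_rot"]
manip.move_to(P(-.04,.15),R); manip.movel(P(-.04),vel=.12); manip.movel(P(-.057),vel=.05); manip.hold(.2)
def F():
    v=[]
    for _ in range(5): manip.hold(.03); v.append(get_obs()["ft_force"][:2]@Y)
    return np.mean(v)
f0=F()
for y in np.arange(-60,-67,-.5):
    manip.movel(P(y/1e3),vel=.02); f=F()-f0; o=get_obs(); print(y,((o["tool_pos"][:2]-O)@Y*1e3).round(2),f.round(2),round(o["t"],1))
    if f>2.5: break
manip.movel(P(-.04),vel=.1); manip.movel(P(-.03,.2),vel=.2)
manip.move_to(np.r_[.3,.45,.3],R)
c=eyes.calibration("top")
for _ in range(2):
    p,d=eyes.get_image("top");g=p.mean(2)
    ys,xs=np.nonzero(g<48);q0=np.c_[xs,ys];q=q0[np.hypot(*(G(q0,.078,c)-[30,-92]).T)<14]
    print("knob",len(q),G([q.mean(0)],.078,c).round(1),get_obs()["t"])
p,d=eyes.get_image("scene");cv2.imwrite("pics/s4.png",p[120:360,200:460,::-1].repeat(2,0).repeat(2,1))
```

```text
-60.0 -60.04 -0.2 19.3
-60.5 -60.48 0.03 19.7
-61.0 -61.01 -0.12 20.2
-61.5 -61.5 0.03 20.6
-62.0 -61.86 0.96 21.0
-62.5 -62.36 1.91 21.4
-63.0 -62.87 3.1 21.8
knob 126 [[ 29.7 -93.2]] 25.025
knob 129 [[ 29.5 -93.3]] 25.075
```

View pics/s4.png

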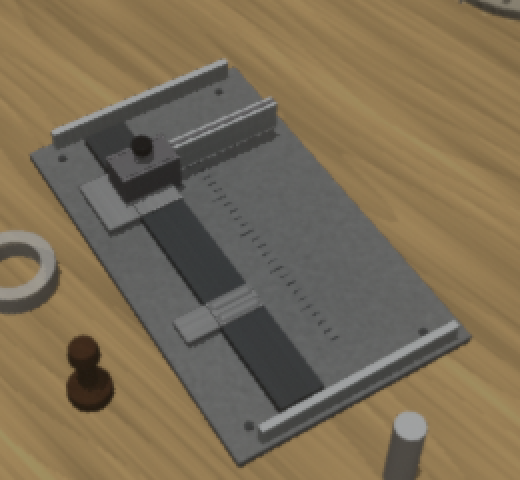

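The stop is seated in the long clip, with the knob at -93.3 over the notch at -93.3. The hand is clear, and the stamp, tape and glue stick have not moved.

```bash
python3 -c "
from bench import *
print(job_done())"
```

```text
the job is handed in; nothing more can be done
None
```

The stop is seated in the LONG clip's notch (knob and notch both measured at gauge y = -93.3 mm), the hand is clear, the stamp, tape roll and glue stick look unmoved, and the job was handed in at about 25 s; no verdict was returned.

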